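# Clamp the lidded canister with its wire bail

## Task

Of the two white canisters, one has its lid on but its wire bail still leans back, away from the robot. Swing that bail over the top of the lid and forward past its dead point until it is fully home against its front stop, so that it clamps the lid down and stays there when you let go. Do not disturb the bail of the canister that has no lid.

Things in the scene. Friction and masses are not known exactly. Their poses are not given: they have to be found in the camera images.
- bail (a joint): hinge of the wire bail on the lidded canister, rad: 0 = right back, 15 degrees above level; 1.31 = upright; 2.62 = home at the front stop, 15 degrees above level (clamped). Starts at 0.2 to 0.7, held by 0.1 N m of friction. From about 0.7 the seal resists, up to 0.4 N m (5 N at the grip); let go well before the dead point at 2.2 and it springs back; beyond 2.35 it is pulled home
- bail_bar (a point): centre of that bail's grip, a round wooden sleeve 16 mm thick and 56 mm long round the middle of the crossbar, parallel to the hinge axis and 85 mm from it. The bail is a U of 5 mm steel wire, 125 mm wide. The sleeve stays above the lid and clear of the canister all the way over
- bail_pivot (a point): middle of that bail's hinge axis, on the lidded canister's centre line, 118 mm above the worktop. z is up, y along the hinge axis, x level to the back, where the bail leans at the start; front is -x. The canister is 84 mm thick (foot 100), screwed down, does not move; lid top 4 to 7 mm below this point; two steel lugs with hinge pins, 125 mm apart over all, reach 7 mm above it
- spare_bail_pivot (a point): the same point, with the same axes, of the canister without a lid (same size and make, also screwed down)
- spare_bail_bar (a point): centre of the wooden grip sleeve of the bail on the canister without a lid; that bail also leans back and is to be left as it is

How it is judged:
By the outcome, as a careful person would: the job done as asked, in the order asked, and still so for the second after the job is handed in, with the robot touching nothing.
It also fails if it takes over 42 s, if anything falls off the work surface, if the arm or the gripper's body presses on something with over 40 N, if the wrist force passes 120 N, or if a joint passes its speed limit or range.

## Robot

A 7-joint arm with a two-finger parallel gripper is mounted at the origin on a cart in front of the work surface, level with it; the furniture and walls round the work are solid. World frame = base frame: x ahead of the robot, y to its left, z up, the work surface at z = 0. Lengths are in m, angles in rad, forces in N, time in s.
With the tool pointing down it reaches from about 0.4 to 0.875 m from the base axis. Payload 4.4 kg.
Tool frame: the origin (TCP) lies midway between the tips of the shut fingers; the grasp point (between the pads) lies 19 mm behind it (arm.tcp_to_grasp is the z of the grasp point in the tool frame, in m); z points along the fingers, y is the direction in which the jaws open and shut (so a half turn about z gives the same grasp; the last joint's range is limited). The gripper opens to 85 mm and grips with 20 to 120 N. Pads are 22 mm wide; open, the fingers measure 114 mm over their backs; the gripper's body (76 mm by 85 mm) begins 54 mm behind the grasp point. The pads swing forward as they close: fully open they stand 13 mm farther back than shut.
Start: joints at [1.153, 0.628, 0.038, 1.517, -0.027, 0.996, -0.02], TCP at [0.224, -0.61, 0.231] pointing down, gripper open.
Joint ranges: [-3.06, 3.06], [-0.37, 2.12], [-1.25, 1.32], [0.18, 2.47], [-1.1, 4.24], [0.23, 1.98], [-2.94, 2.94]. Speed limits (rad/s): [2.57, 2.57, 3.14, 3.14, 3.14, 3.14, 3.14].

## Interface

Orientations are given as a unit quaternion [x, y, z, w].
In Python, from bench import get_state, grab_frame, camera_info, arm gives the robot as it stands.
- The arm moves only by the tool apply_moves, never from a script. Its argument "rows" is a list of rows, each a list of 4 numbers: the shift along the tool's x, y, z scaled (see below), then the turn about the tool's z scaled (see below). In form: [[tx, ty, tz, spin], ...]. A call has 1 to 10 rows; each row shifts and turns the pose as measured when the row begins, along the tool's axes as they then stand; what a row does not reach is not made up. The controller multiplies each number of a shift by 0.02 m and each number of a turn by 0.15 rad. A row lasts 1/8 s, in which the tool goes at most 62.5 mm and 10.7 degrees, less where a joint would pass 70% of its speed; a pose out of reach is approached as far as the arm can. A call with a number of a shift or a turn outside -1 to 1 is refused whole. A call with a gripper value outside its range is refused whole. "claw" is the opening, from 0 (shut) to 1 (fully open), set as the call begins (left out, the last holds). The fingers move at their own pace and stop on an object; the grip force is fixed at half the most. Time passes only in rows, so rows that do not move let the fingers close. It gives the time, the measured TCP pose, the force and the opening at its end, in the units of the state.
- get_state(): the state, without advancing time (a new reading comes with each control period).
- grab_frame(name): name is "scene" or "top" or "wrist"; returns the picture (384x512x3 uint8, red, green, blue); there is no depth.
- camera_info(name): a dict with "fov_y" (degrees; the focal length in pixels is half the picture's height over the tangent of half this angle, whatever the lens; pixels are square), "cx", "cy" (the principal point, pixels), "distortion" ([k1, k2, p1, p2, k3] as OpenCV has them; the pictures are not rectified), "world_from_camera" (4x4, takes a point from camera to world coordinates). Camera axes: x right, y down, z forward; pixel columns grow to the right and rows downward; lengths in m; the calibration is good to about 2 mm. A picture is of the moment at which its call begins: read the wrist's pose just before it. camera_info takes no time and is no camera call; for the wrist camera it gives the pose at the moment of the call.
- arm.sign_off(): hands the job in, once; it reports no verdict.
The state is a dict: "time": time; "joint_positions": joint angles; "qvel": joint speeds; "effort": joint torques, N m; "eef_pos": TCP position; "tool_rot": TCP orientation; "contact_force": force on the tool from outside, world axes, zero at the start; "wrist_torque": the same for the moment, N m; "grip_width": finger opening in m.
Only numpy, scipy, OpenCV 4.12 (cv2) and the standard library are available. Lean on these libraries where they do the work, as an engineer would, in place of code of your own. Each camera call takes 0.05 s, during which the arm holds its last target.

## Working session

There is one attempt and no reset: what is moved stays moved. The work goes in short steps, Python scripts to look and compute and a tool call to move; the robot and the scene stay as the last step left them, time stands still between calls to the robot, and variables do not carry over. Pictures are saved under pics/ and viewed, and the job is handed in when it is done.

Besides the shell and the picture viewer there is one more tool, called after "Call:" in YAML: its name, and indented under it one key for each argument. apply_moves: Moves the arm, as the interface text tells. Shifts and turns lie within -1 to 1; 1 stands for 0.02 m of shift or 0.15 rad of turn. Its arguments: {"type":"object","properties":{"rows":{"type":"array","items":{"type":"array","items":{"type":"number"}}},"claw":{"type":"number"}},"required":["rows"]}

```bash
mkdir -p pics; ls; cat > h.py <<'E'
import cv2,numpy as np
from bench import get_state,grab_frame,camera_info,arm
def snap(n,f):
    im=grab_frame(n); cv2.imwrite('pics/'+f,im[:,:,::-1]); return im
E
python3 - <<'E'
from h import *
s=get_state()
for k in s: print(k,np.round(s[k],3))
print(arm.tcp_to_grasp)
for n in ["scene","top","wrist"]:
    print(n,camera_info(n)); snap(n,n+'0.png')
E
```

```text
pics
time 0.0
joint_positions [ 1.153  0.629  0.038  1.518 -0.027  0.996 -0.02 ]
qvel [-0.001 -0.001 -0.001 -0.    -0.001 -0.002 -0.001]
effort [-1.0000e-03 -5.6341e+01  1.2260e+00 -1.9344e+01  1.1000e-02  1.1000e-02
  0.0000e+00]
eef_pos [ 0.224 -0.61   0.23 ]
tool_rot [ 0.985  0.175 -0.    -0.001]
contact_force [-0.022  0.012 -0.035]
wrist_torque [-0.011  0.041  0.015]
grip_width 0.085
-0.0187
scene {'fov_y': 50.089667837040494, 'cx': 259.24405682750904, 'cy': 195.36975735441897, 'distortion': array([-0.10531781,  0.        ,  0.        ,  0.        ,  0.        ]), 'world_from_camera': array([[-0.77256313, -0.31839721,  0.54933544, -0.07807271],
       [-0.63446894,  0.35387623, -0.68718323,  0.81777703],
       [ 0.02440047, -0.8794287 , -0.47540487,  0.74566616],
       [ 0.        ,  0.        ,  0.        ,  1.        ]])}
top {'fov_y': 51.34456913517975, 'cx': 260.8649461317276, 'cy': 195.91388995353435, 'distortion': array([-0.10111667,  0.        ,  0.        ,  0.        ,  0.        ]), 'world_from_camera': array([[ 0.01574308, -0.98358252,  0.1797709 ,  0.38190285],
       [-0.99986394, -0.01637187, -0.00201454, -0.00704653],
       [ 0.00492465, -0.17971473, -0.98370644,  1.23658657],
       [ 0.        ,  0.        ,  0.        ,  1.        ]])}
wrist {'fov_y': 71.07677641425161, 'cx': 256.5691465862254, 'cy': 188.9510499291831, 'distortion': array([-0.06349456,  0.        ,  0.        ,  0.        ,  0.        ]), 'world_from_camera': array([[ 0.34451249, -0.90479136, -0.25032727,  0.28697236],
       [-0.93877952, -0.33261704, -0.08977145, -0.58779832],
       [-0.00203869,  0.2659295 , -0.96399032,  0.37166682],
       [ 0.        ,  0.        ,  0.        ,  1.        ]])}
```

View pics/scene0.png

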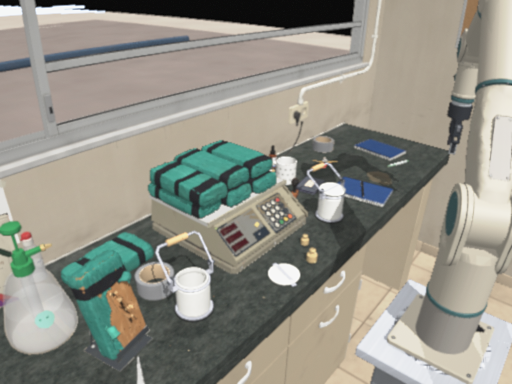

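View pics/top0.png

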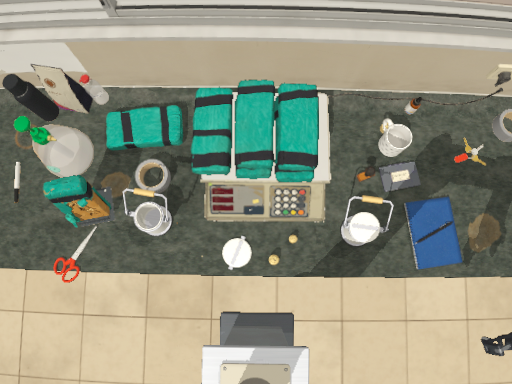

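View pics/wrist0.png

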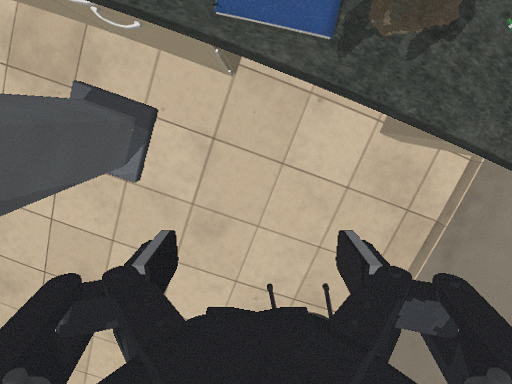

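The top view shows the lidded canister on the right near (361,228), with its wooden grip near (370,200). The open canister is on the left near (152,218), with its grip near (150,193). Next I'll crop these areas and measure the sleeves.

```bash
python3 - <<'E'
from h import *
for n,(x0,y0,x1,y1) in {'top':(320,175,420,250),'scene':(280,140,380,230)}.items():
    im=cv2.imread(f'pics/{n}0.png')
    c=cv2.resize(im[y0:y1,x0:x1],None,fx=6,fy=6,interpolation=cv2.INTER_CUBIC)
    cv2.imwrite(f'pics/{n}_crop.png',c)
    hsv=cv2.cvtColor(im,cv2.COLOR_BGR2HSV)
    m=cv2.inRange(hsv,(10,90,150),(25,255,255))
    k,l,st,ce=cv2.connectedComponentsWithStats(m)
    for i in range(1,k):
        if st[i,4]>15: print(n,st[i],ce[i].round(1))
E
```

```text
top [505 112   7   8  31] [509.  115.4]
top [380 125   4   8  20] [381.4 128.8]
top [ 48 136   8   5  25] [ 50.9 138.3]
top [463 137   9  16  58] [466.8 145.8]
top [472 155  14  10  52] [476.9 159.2]
top [144 164  16   5  47] [150.6 165.5]
top [358 172  12   9  56] [362.2 176.3]
top [133 188  22   9 125] [143.5 192.2]
top [362 195  21   9 124] [372.  199.2]
top [253 199   6   4  19] [255.5 200.7]
top [ 69 200  40  20 393] [ 88.7 209.8]
top [291 210   5   5  17] [292.9 212.1]
top [298 210   6   5  25] [300.4 212. ]
top [289 235   9   8  55] [292.5 238.6]
top [269 255  10  10  81] [273.3 259.5]
scene [312 161  11   7  19] [318.  163.6]
scene [314 165  11   6  16] [318.5 167.8]
scene [168 237  20   9  34] [176.4 241.3]
scene [302 237   7   8  28] [304.6 240.3]
scene [ 41 245  10   5  22] [ 45.1 246.6]
scene [308 256   9   6  28] [311.7 258.7]
scene [ 107  283   38   64 1386] [124.7 312.4]
```

View pics/top_crop.png

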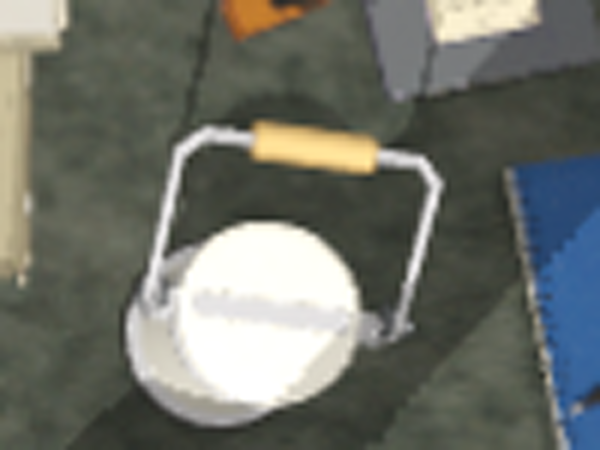

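View pics/scene_crop.png

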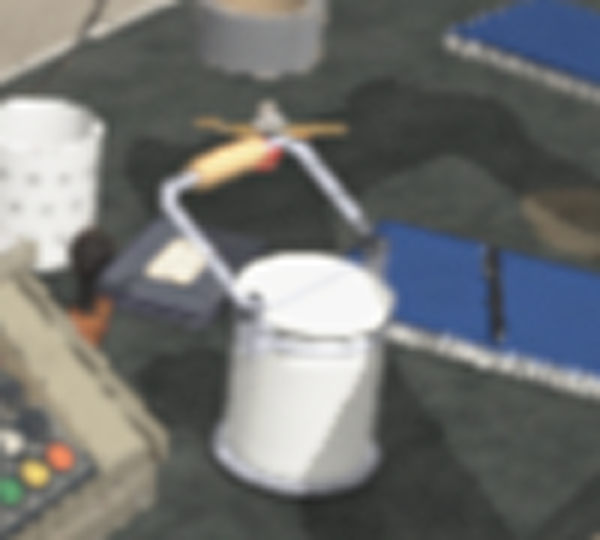

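```bash
cat >> h.py <<'E'
def ray(n,uv,ci=None):
    ci=ci or camera_info(n); f=192/np.tan(np.radians(ci['fov_y']/2))
    K=np.array([[f,0,ci['cx']],[0,f,ci['cy']],[0,0,1]])
    p=cv2.undistortPoints(np.array([[uv]],float),K,np.array(ci['distortion']))[0,0]
    T=ci['world_from_camera']; d=T[:3,:3]@np.array([p[0],p[1],1]); return T[:3,3],d/np.linalg.norm(d)
def onz(n,uv,z,ci=None):
    o,d=ray(n,uv,ci); return o+d*(z-o[2])/d[2]
def tri(a,b):
    A=np.zeros((3,3));B=np.zeros(3);R=[ray(*a),ray(*b)]
    for o,d in R:
        P=np.eye(3)-np.outer(d,d);A+=P;B+=P@o
    x=np.linalg.solve(A,B); return x.round(4),[round(float(np.linalg.norm((np.eye(3)-np.outer(d,d))@(x-o))),4) for o,d in R]
E
python3 - <<'E'
from h import *
t=lambda x,y:(320+x/6-.4,175+y/6-.4)
s=lambda x,y:(280+x/6-.4,140+y/6-.4)
print('bar',tri(('top',t(315,147)),('scene',s(232,163))))
print('pivot lugs',onz('top',t(277,314),.118),onz('scene',s(313,273),.118))
print('lid',onz('top',t(268,312),.1125),onz('scene',s(313,295),.1125))
for a,b in [((155,297),(395,330)),((252,140),(378,157)),((178,150),(438,182))]:
    z=.118 if a[1]>200 else .18
    A=onz('top',t(*a),z);B=onz('top',t(*b),z);d=A-B;print(A.round(3),B.round(3),np.linalg.norm(d),np.degrees(np.arctan2(-d[0],d[1])))
E
```

```text
bar (array([ 0.5726, -0.3153,  0.1663]), [0.0012, 0.0012])
pivot lugs [ 0.50197368 -0.30780018  0.118     ] [ 0.5097218  -0.31224938  0.118     ]
lid [ 0.50346428 -0.30497055  0.1125    ] [ 0.50070966 -0.29810758  0.1125    ]
[ 0.509 -0.25   0.118] [ 0.495 -0.364  0.118] 0.11552454498593565 -7.090133733182747
[ 0.574 -0.282  0.18 ] [ 0.567 -0.34   0.18 ] 0.05805993998095042 -6.792783187723056
[ 0.569 -0.248  0.18 ] [ 0.556 -0.367  0.18 ] 0.11952164358082518 -6.136863073646024
```

Call:
apply_moves:
  rows:
    - [1,-0.3,0,0]
    - [1,-0.3,0,0]
    - [1,-0.3,0,0]
    - [1,-0.3,0,0]
    - [1,-0.3,0,0]
    - [1,-0.3,0,0]
    - [1,-0.3,0,0]
    - [1,-0.3,0,0]
    - [1,-0.3,0,0]
    - [1,-0.3,0,0]
  claw: 0.6

```text
time: 1.4
eef_pos: [0.4036, -0.4741, 0.2305]
tool_rot: [0.984, 0.176, 0.001, -0.001]
contact_force: [-0.2, -1.4, 0.1]
grip_width: 0.0508
```

Call:
apply_moves:
  rows:
    - [0,0,0,-1]
    - [0,0,0,-1]
    - [0,0,0,-1]
    - [0,0,0,-1]
    - [0,0,0,-1]
    - [0,0,0,-1]
    - [0,0,0,-1]
    - [0,0,0,-0.4]

```text
time: 2.4
eef_pos: [0.4111, -0.4686, 0.2301]
tool_rot: [0.73, 0.683, 0.002, -0.001]
contact_force: [0.7, -0.7, 0.3]
grip_width: 0.0509
```

```bash
cat >> h.py <<'E'
from scipy.spatial.transform import Rotation as Ro
def need(target,yaw_deg=-6.5):
    s=get_state();R=Ro.from_quat(s['tool_rot']).as_matrix()
    ty=np.degrees(np.arctan2(R[1,1],R[0,1]))
    d=R.T@(np.array(target)-np.array(s['eef_pos']))
    print('t',round(s['time'],2),'eef',np.round(s['eef_pos'],4),'F',np.round(s['contact_force'],1),'w',round(s['grip_width'],4))
    print('tool-y yaw',ty.round(2),'tilt',np.degrees(np.arccos(-R[2,2])).round(2),'shift units',(d/.02).round(2),'spin units',(-np.radians(yaw_deg-ty)/.15).round(2))
E
python3 -c "
from h import *
need([.5726,-.3153,.24])"
```

```text
t 2.4 eef [ 0.4111 -0.4686  0.2301] F [ 0.7 -0.7  0.3] w 0.0509
tool-y yaw -3.8 tilt 0.21 shift units [ 8.19  7.55 -0.46] spin units 0.31
```

Call:
apply_moves:
  rows:
    - [1,0.9,0,0.3]
    - [1,0.9,0,0]
    - [1,0.9,0,0]
    - [1,0.9,-0.2,0]
    - [1,0.9,-0.2,0]
    - [1,0.9,0,0]
    - [1,0.9,0,0]
    - [0.8,0.9,0,0]
    - [0,0,0,0]

```text
time: 3.52
eef_pos: [0.5789, -0.322, 0.2379]
tool_rot: [0.747, 0.664, 0.001, -0.001]
contact_force: [0.5, -0.4, -1.1]
grip_width: 0.0515
```

```bash
python3 -c "
from h import *
need([.5726,-.3153,.24])
snap('wrist','wrist1.png');snap('top','top1.png')"
```

```text
t 3.52 eef [ 0.5789 -0.322   0.2379] F [ 0.5 -0.4 -1.1] w 0.0515
tool-y yaw -6.72 tilt 0.18 shift units [ 0.3  -0.35 -0.1 ] spin units -0.03
```

View pics/wrist1.png

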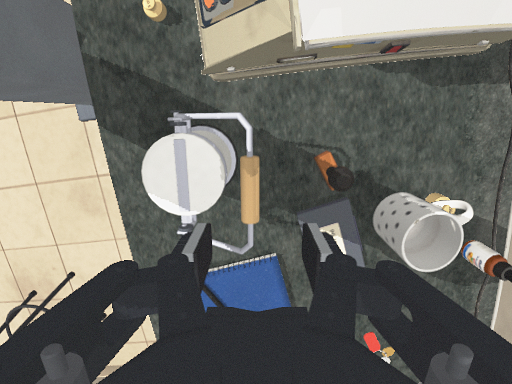

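The wrist view shows the sleeve centred at (250,190) between the fingers and parallel to the pads. The hinge pins are near (181,120) and (186,232).

```bash
python3 -c "
from h import *
for z in (.160,.166,.172): print('bar',onz('wrist',(250,190),z).round(4))
A=onz('wrist',(250,157),.166);B=onz('wrist',(250,223),.166);d=A-B;print('len',np.linalg.norm(d),np.degrees(np.arctan2(-d[0],d[1])))
A=onz('wrist',(182,120),.12);B=onz('wrist',(187,232),.12);d=A-B;print(A,B,(A+B)/2,np.linalg.norm(d),np.degrees(np.arctan2(-d[0],d[1])))
"
```

```text
bar [ 0.5714 -0.3192  0.16  ]
bar [ 0.5718 -0.3176  0.166 ]
bar [ 0.5721 -0.3159  0.172 ]
len 0.056512366245592506 -7.296854373682914
[ 0.51395675 -0.2545246   0.12      ] [ 0.49723123 -0.36772134  0.12      ] [ 0.50559399 -0.31112297  0.12      ] 0.11442571763224457 -8.404994609673091
```

Call:
apply_moves:
  rows:
    - [0.2,-0.35,0,0.05]
    - [0,0,0.9,0]
    - [0,0,0.9,0]
    - [0,0,0.9,0]
    - [0,0,0.9,0]
    - [0,0,0.5,0]
    - [0,0,0,0]

```text
time: 4.5
eef_pos: [0.5612, -0.3264, 0.1544]
tool_rot: [0.755, 0.655, -0.003, -0.001]
contact_force: [1.1, 0.4, 0.4]
grip_width: 0.0514
```

```bash
python3 -c "
from h import *
need([.572,-.317,.146],-7.2)
snap('wrist','wrist2.png');snap('scene','scene2.png')"
```

```text
t 4.5 eef [ 0.5612 -0.3264  0.1544] F [1.1 0.4 0.4] w 0.0514
tool-y yaw -8.14 tilt 0.37 shift units [0.54 0.47 0.41] spin units -0.11
```

View pics/wrist2.png

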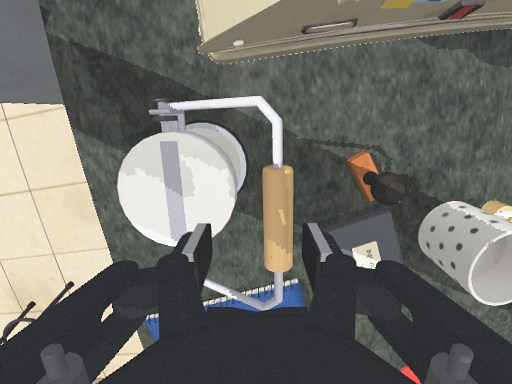

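The sleeve, at (278,218), lies between the fingers but about 10 mm off centre in tool x and y. I'll correct that before closing.

Call:
apply_moves:
  rows:
    - [0.5,0.45,0.2,-0.1]
    - [0,0,0.2,0]
    - [0,0,0,0]

```text
time: 4.97
eef_pos: [0.5746, -0.317, 0.1483]
tool_rot: [0.75, 0.662, -0.002, 0.001]
contact_force: [0.5, -0.2, 0.0]
grip_width: 0.0511
```

```bash
python3 -c "
from h import *
need([.572,-.317,.146],-7.2)
snap('wrist','wrist3.png')
for z in (.160,.166,.172): print(onz('wrist',(278,218),z))"
```

```text
t 4.97 eef [ 0.5746 -0.317   0.1483] F [ 0.5 -0.2  0. ] w 0.0511
tool-y yaw -7.14 tilt 0.25 shift units [-0.02 -0.13  0.11] spin units 0.01
[ 0.58779209 -0.3031912   0.16      ]
[ 0.58758127 -0.30074425  0.166     ]
[ 0.58737046 -0.2982973   0.172     ]
```

View pics/wrist3.png

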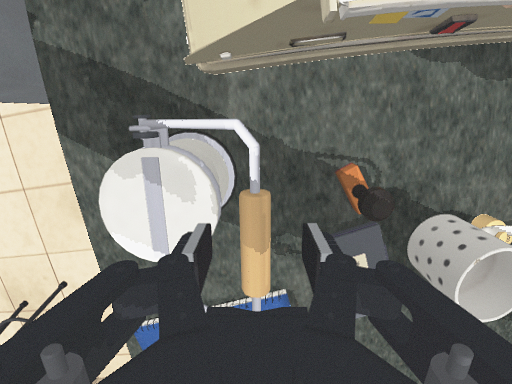

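Now the sleeve is centred between the pads at (256,243), so I'll close.

Call:
apply_moves:
  rows:
    - [0,-0.1,0.1,0]
    - [0,0,0,0]
    - [0,0,0,0]
    - [0,0,0,0]
    - [0,0,0,0]
  claw: 0

```text
time: 5.65
eef_pos: [0.5739, -0.3168, 0.147]
tool_rot: [0.75, 0.662, -0.001, 0.003]
contact_force: [0.7, 0.8, -0.5]
grip_width: 0.0141
```

```bash
python3 -c "
from h import *
need([.572,-.317,.146],-7.2)
s=get_state();g=np.array(s['eef_pos'])+[0,0,.0187]
P=np.array([.503,-.308,.118]);d=g-P;u=np.array([.992,-.125,0]);print(d@u,d[2],np.hypot(d@u,d[2]),np.degrees(np.arctan2(d[2],d@u)))
snap('scene','scene4.png')"
```

```text
t 5.65 eef [ 0.5739 -0.3168  0.147 ] F [ 0.7  0.8 -0.5] w 0.0141
tool-y yaw -7.12 tilt 0.3 shift units [-0.02 -0.09  0.05] spin units 0.01
0.07139708303241715 0.0476686410804365 0.08584778860281346 33.72926517458258
```

View pics/scene4.png

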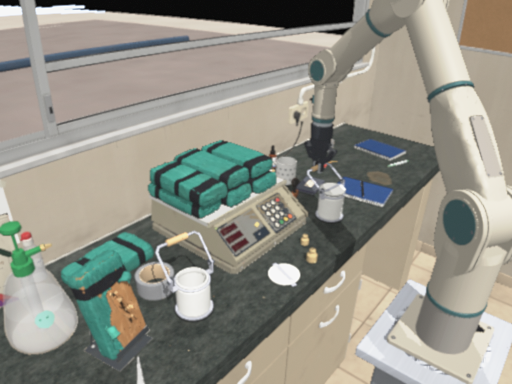

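```bash
cat >> h.py <<'E'
P=np.array([.503,-.308,.118]);U=np.array([.992,-.125,0])
def arc(step=9,n=6,r=.085):
    s=get_state();R=Ro.from_quat(s['tool_rot']).as_matrix();g=np.array(s['eef_pos'])-.0187*R[:,2]
    d=g-P;x,z=d@U,d[2];th=np.degrees(np.arctan2(z,x))
    print('t',round(s['time'],2),'th',th.round(1),'bail',np.radians(th-15).round(3),'r',np.hypot(x,z).round(4),'lat',(d@np.array([.125,.992,0])).round(4),'F',np.round(s['contact_force'],1),'w',round(s['grip_width'],4))
    for i in range(n):
        th2=th+step*(i+1);q=P+r*(np.cos(np.radians(th2))*U+np.sin(np.radians(th2))*np.array([0,0,1]))
        e=R.T@(q-g)/.02;print(round(th2,1),e.round(2)); g=q
E
python3 -c "
from h import *
arc()"
```

```text
t 5.7 th 33.8 bail 0.327 r 0.0858 lat 0.0002 F [-0.2 -0.2  0.2] w 0.0142
42.8 [-0.01 -0.45 -0.5 ]
51.8 [-0.   -0.49 -0.45]
60.8 [-0.   -0.55 -0.37]
69.8 [-0.   -0.6  -0.28]
78.8 [-0.   -0.64 -0.18]
87.8 [ 0.   -0.66 -0.08]
```

Call:
apply_moves:
  rows:
    - [0,-0.45,-0.5,0]
    - [0,-0.5,-0.45,0]
    - [0,-0.55,-0.35,0]

```text
time: 6.08
eef_pos: [0.5499, -0.3141, 0.174]
tool_rot: [0.749, 0.662, 0.004, 0.009]
contact_force: [5.9, -1.2, -0.6]
grip_width: 0.0139
```

```bash
python3 -c "
from h import *
arc()"
```

```text
t 6.08 th 57.8 bail 0.748 r 0.0883 lat -0.0001 F [ 5.9 -1.2 -0.6] w 0.0139
66.8 [ 0.   -0.68 -0.18]
75.8 [ 0.   -0.63 -0.22]
84.8 [ 0.   -0.66 -0.12]
93.8 [ 0.   -0.67 -0.02]
102.8 [ 0.   -0.66  0.09]
111.8 [ 0.   -0.64  0.19]
```

Call:
apply_moves:
  rows:
    - [0,-0.7,-0.2,0]
    - [0,-0.65,-0.2,0]
    - [0,-0.7,-0.1,0]

```text
time: 6.45
eef_pos: [0.5213, -0.3109, 0.1888]
tool_rot: [0.748, 0.663, 0.012, 0.022]
contact_force: [8.8, -0.8, -6.9]
grip_width: 0.014
```

```bash
python3 -c "
from h import *
arc()"
```

```text
t 6.45 th 78.9 bail 1.115 r 0.0912 lat -0.0004 F [ 8.8 -0.8 -6.9] w 0.014
87.9 [ 0.02 -0.73  0.19]
96.9 [ 0.   -0.67 -0.  ]
105.9 [ 0.   -0.66  0.1 ]
114.9 [ 0.01 -0.64  0.2 ]
123.9 [ 0.01 -0.6   0.3 ]
132.9 [ 0.01 -0.54  0.39]
```

Call:
apply_moves:
  rows:
    - [0,-0.7,0.15,0]
    - [0,-0.7,0.05,0]
    - [0,-0.65,0.1,0]

```text
time: 6.82
eef_pos: [0.503, -0.309, 0.192]
tool_rot: [0.746, 0.664, 0.026, 0.044]
contact_force: [8.8, -0.5, 10.0]
grip_width: 0.0141
```

```bash
python3 -c "
from h import *
arc();print(get_state()['wrist_torque'],Ro.from_quat(get_state()['tool_rot']).as_matrix()[:,2])"
```

```text
t 6.83 th 91.1 bail 1.328 r 0.0926 lat -0.0006 F [ 8.8 -0.5 10. ] w 0.0141
100.1 [ 0.04 -0.7   0.38]
109.1 [ 0.01 -0.66  0.1 ]
118.1 [ 0.01 -0.63  0.2 ]
127.1 [ 0.01 -0.6   0.3 ]
136.1 [ 0.01 -0.54  0.39]
145.1 [ 0.01 -0.47  0.47]
[ 0.06428162 -2.01658556  0.11835605] [ 0.09748902 -0.03049461 -0.9947693 ]
```

The closed grip resists the sleeve turning: the tool has tilted 5.8° and is lagging. I'll loosen it into a cage and push with the rear finger instead.

Call:
apply_moves:
  rows:
    - [0,-0.2,0.2,0]
    - [0,-0.2,0.2,0]
  claw: 0.25

```text
time: 7.08
eef_pos: [0.5002, -0.3092, 0.1869]
tool_rot: [0.746, 0.664, 0.029, 0.049]
contact_force: [5.3, -0.7, 6.3]
grip_width: 0.0215
```

```bash
python3 -c "
from h import *
arc();print(get_state()['wrist_torque'],Ro.from_quat(get_state()['tool_rot']).as_matrix()[:,2])
snap('wrist','wrist5.png');snap('scene','scene5.png')"
```

```text
t 7.08 th 93.1 bail 1.363 r 0.0876 lat -0.0012 F [ 5.3 -0.7  6.3] w 0.0215
102.1 [ 0.07 -0.67  0.14]
111.1 [ 0.01 -0.66  0.12]
120.1 [ 0.01 -0.63  0.22]
129.1 [ 0.01 -0.59  0.31]
138.1 [ 0.01 -0.53  0.4 ]
147.1 [ 0.01 -0.46  0.48]
[-0.06654991 -1.26072151  0.08421846] [ 0.10873583 -0.03476289 -0.99346266]
```

View pics/wrist5.png

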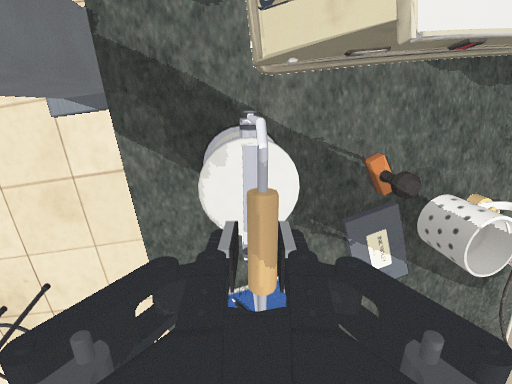

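The sleeve is caged between the pads at (262,243) and rests on the rear finger, which reads about 5 N. I'll keep going.

Call:
apply_moves:
  rows:
    - [0,-0.7,0.15,0]
    - [0,-0.65,0.1,0]
    - [0,-0.65,0.2,0]

```text
time: 7.55
eef_pos: [0.4664, -0.306, 0.1759]
tool_rot: [0.745, 0.664, 0.032, 0.055]
contact_force: [2.6, 0.3, 2.8]
grip_width: 0.0214
```

```bash
python3 -c "
from h import *
arc();print(get_state()['wrist_torque'],Ro.from_quat(get_state()['tool_rot']).as_matrix()[:,2])"
```

```text
t 7.55 th 116.9 bail 1.779 r 0.0858 lat -0.0021 F [2.6 0.3 2.8] w 0.0214
125.9 [ 0.12 -0.59  0.31]
134.9 [ 0.01 -0.56  0.37]
143.9 [ 0.02 -0.49  0.45]
152.9 [ 0.02 -0.42  0.52]
161.9 [ 0.02 -0.33  0.58]
170.9 [ 0.02 -0.24  0.62]
[-0.03927686 -0.77433105  0.02253883] [ 0.12016008 -0.03883412 -0.99199469]
```

Call:
apply_moves:
  rows:
    - [0.1,-0.6,0.3,0]
    - [0,-0.6,0.4,0]
    - [0,-0.5,0.45,0]

```text
time: 7.92
eef_pos: [0.4296, -0.3001, 0.1459]
tool_rot: [0.746, 0.663, 0.03, 0.051]
contact_force: [-0.7, 0.4, -0.2]
grip_width: 0.0211
```

```bash
python3 -c "
from h import *
arc();print(get_state()['wrist_torque'],Ro.from_quat(get_state()['tool_rot']).as_matrix()[:,2])
snap('wrist','wrist6.png');snap('scene','scene6.png')"
```

```text
t 7.92 th 148.6 bail 2.331 r 0.0891 lat -0.0009 F [-0.7  0.4 -0.2] w 0.0211
157.6 [ 0.06 -0.21  0.68]
166.6 [ 0.02 -0.28  0.61]
175.6 [ 0.02 -0.18  0.64]
184.6 [ 0.02 -0.08  0.66]
193.6 [0.01 0.03 0.67]
202.6 [0.01 0.13 0.65]
[ 0.05815239  0.10385949 -0.0528215 ] [ 0.11264558 -0.03666097 -0.99295868]
```

View pics/wrist6.png

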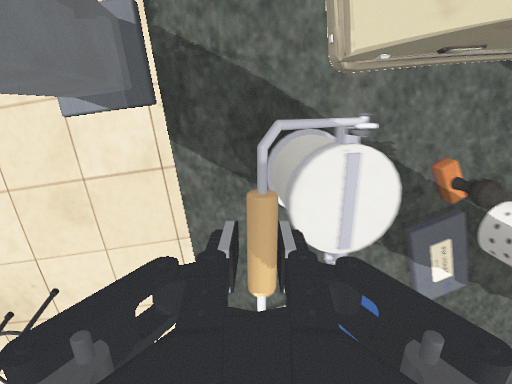

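The sleeve is in front of the lid at (262,243) with no load, so it is around the dead point. I'll drive it down to the stop.

Call:
apply_moves:
  rows:
    - [0,-0.35,0.55,0]
    - [0,-0.3,0.5,0]
    - [0,0,0,0]

```text
time: 8.4
eef_pos: [0.4216, -0.3, 0.1229]
tool_rot: [0.746, 0.663, 0.032, 0.054]
contact_force: [-0.2, 0.3, -0.6]
grip_width: 0.0215
```

```bash
python3 -c "
from h import *
arc(n=2)
snap('wrist','wrist7.png');snap('scene','scene7.png')
im=cv2.imread('pics/scene7.png')[140:230,280:380];cv2.imwrite('pics/scene7c.png',cv2.resize(im,None,fx=6,fy=6,interpolation=cv2.INTER_CUBIC))"
```

```text
t 8.4 th 164.4 bail 2.608 r 0.0872 lat -0.0018 F [-0.2  0.3 -0.6] w 0.0215
173.4 [ 0.11 -0.1   0.67]
182.4 [ 0.02 -0.11  0.66]
```

View pics/wrist7.png

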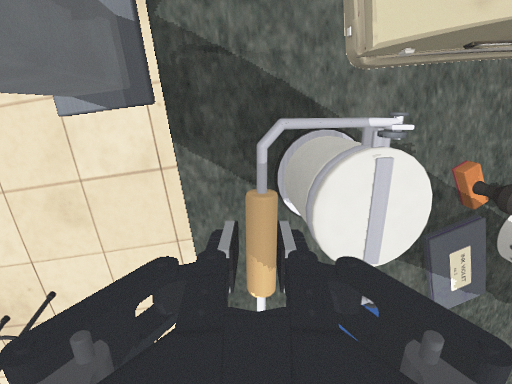

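View pics/scene7c.png

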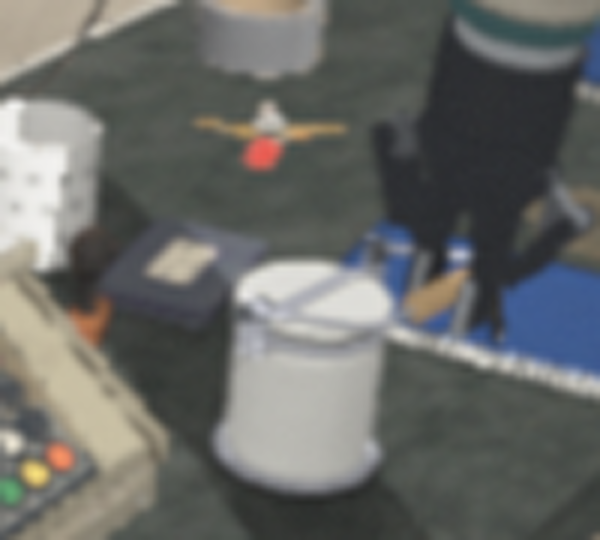

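The bail looks home. I'll open slightly, withdraw along the finger axis, and check.

Call:
apply_moves:
  rows:
    - [0,0,0,0]
    - [0,0,0,0]
    - [0,0,-0.5,0]
    - [0,0,-0.8,0]
    - [0,0,-0.8,0]
    - [0,0,-0.8,0]
    - [0,0,-0.8,0]
    - [0,0,0,0]
  claw: 0.42

```text
time: 9.5
eef_pos: [0.4083, -0.2963, 0.2002]
tool_rot: [0.746, 0.663, 0.03, 0.051]
contact_force: [0.6, -0.0, 1.6]
grip_width: 0.0359
```

```bash
python3 -c "
from h import *
arc(n=1)
snap('wrist','wrist8.png');snap('scene','scene8.png')
im=cv2.imread('pics/scene8.png')[140:230,280:380];cv2.imwrite('pics/scene8c.png',cv2.resize(im,None,fx=6,fy=6,interpolation=cv2.INTER_CUBIC))"
```

```text
t 9.5 th 134.1 bail 2.078 r 0.1403 lat 0.0002 F [ 0.6 -0.   1.6] w 0.0359
143.1 [0.04 1.18 2.64]
```

View pics/wrist8.png

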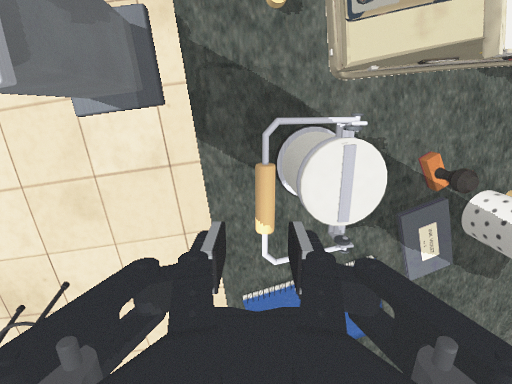

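View pics/scene8c.png

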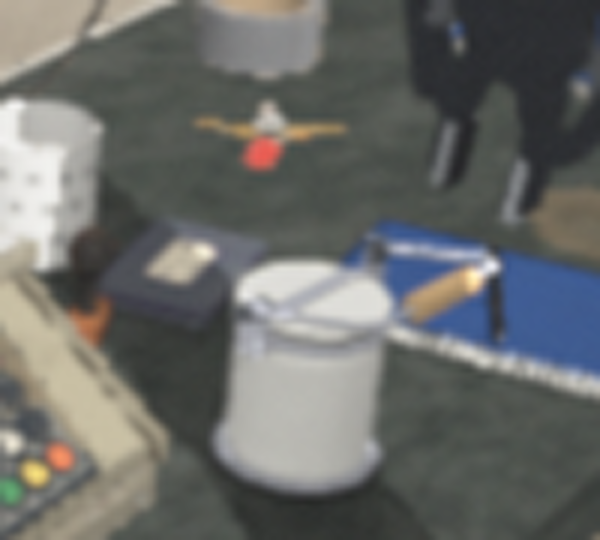

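```bash
python3 -c "
from h import *
x,e=tri(('wrist',(265,199)),('scene',(280+446/6-.4,140+293/6-.4)))
d=x-P;print(x,e,d@U,d[2],np.hypot(d@U,d[2]),np.radians(np.degrees(np.arctan2(d[2],d@U))-15))
for b in (2.2,2.35,2.5,2.62):
    t=b+np.radians(15);q=P+.085*(np.cos(t)*U+np.sin(t)*np.array([0,0,1]))
    for n in('scene','wrist'):
        c=camera_info(n);T=np.linalg.inv(c['world_from_camera']);f=192/np.tan(np.radians(c['fov_y']/2))
        p=cv2.projectPoints(q[None],cv2.Rodrigues(T[:3,:3])[0],T[:3,3],np.array([[f,0,c['cx']],[0,f,c['cy']],[0,0,1]]),c['distortion'])[0].ravel();print(b,n,p.round(1))
"
```

```text
[ 0.4202 -0.2953  0.143 ] [0.0005, 0.0005] -0.0837251 0.024999999999999994 0.08737787116890637 2.5896248221610927
2.2 scene [350.8 178.5]
2.2 wrist [295.9 215.2]
2.35 scene [352.3 182.2]
2.35 wrist [282.3 210.1]
2.5 scene [353.2 185.9]
2.5 wrist [271.9 204.9]
2.62 scene [353.6 188.9]
2.62 wrist [265.8 200.8]
```

The triangulated bar gives 2.59 rad, and its pixels match the 2.62 prediction to within 1–2 px. To be sure, I'll press down lightly from above with the fingers shut.

Call:
apply_moves:
  rows:
    - [0,0.5,0,0]
    - [0,0,0,0]
    - [0,0,0,0]
    - [0,0,0.6,0]
    - [0,0,0.6,0]
  claw: 0

```text
time: 10.22
eef_pos: [0.4207, -0.2975, 0.1736]
tool_rot: [0.746, 0.663, 0.029, 0.049]
contact_force: [-0.6, -0.8, -0.6]
grip_width: -0.0001
```

```bash
python3 -c "
from h import *
need([.4202,-.2965,.151])"
```

```text
t 10.22 eef [ 0.4207 -0.2975  0.1736] F [-0.6 -0.8 -0.6] w -0.0001
tool-y yaw -6.69 tilt 6.55 shift units [ 0.07 -0.16  1.12] spin units -0.02
```

Call:
apply_moves:
  rows:
    - [0,-0.1,0.5,0]
    - [0,-0.1,0.4,0]
    - [0,0,0.2,0]
    - [0,0,0.1,0]

```text
time: 10.72
eef_pos: [0.4183, -0.2973, 0.1471]
tool_rot: [0.746, 0.663, 0.029, 0.048]
contact_force: [-8.4, 5.0, 31.4]
grip_width: 0.0001
```

The bar takes 31 N with the tip at z = 0.147, so it is hard against the stop: the sleeve centre is about 0.139, and home is 0.140. I'll retreat.

Call:
apply_moves:
  rows:
    - [0,0,-0.5,0]
    - [0,0,-1,0]
    - [0,0,-1,0]
    - [0,0,-1,0]
    - [0,0,-1,0]
    - [0,0,-1,0]
    - [0,0,0,0]
    - [0,0,0,0]

```text
time: 11.72
eef_pos: [0.4068, -0.2939, 0.2612]
tool_rot: [0.746, 0.663, 0.029, 0.05]
contact_force: [-0.2, -0.7, -1.1]
grip_width: 0.0002
```

```bash
python3 -c "
from h import *
need([.42,-.297,.25])
snap('wrist','wrist9.png');snap('top','top9.png');a=snap('scene','scene9.png')
print('spare diff',[np.abs(cv2.imread('pics/%s9.png'%n).astype(int)-cv2.imread('pics/%s0.png'%n))[y0:y1,x0:x1].mean().round(2) for n,x0,y0,x1,y1 in(('scene',150,225,225,320),('top',115,180,180,240))])
im=cv2.imread('pics/scene9.png')[140:230,280:380];cv2.imwrite('pics/scene9c.png',cv2.resize(im,None,fx=6,fy=6,interpolation=cv2.INTER_CUBIC))"
```

```text
t 11.72 eef [ 0.4068 -0.2939  0.2612] F [-0.2 -0.7 -1.1] w 0.0002
tool-y yaw -6.68 tilt 6.58 shift units [-0.06  0.61  0.63] spin units -0.02
spare diff [np.float64(2.09), np.float64(1.71)]
```

View pics/scene9c.png

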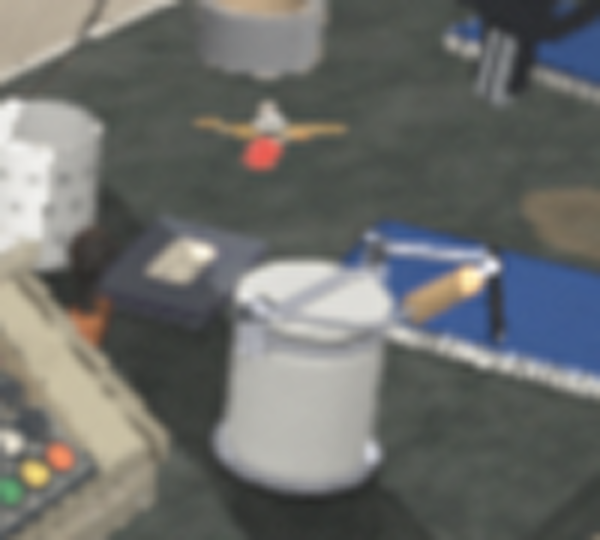

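View pics/top9.png

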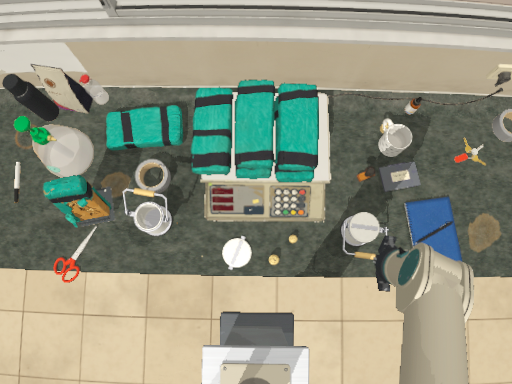

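The bail stays at the front stop in both views, with the grip at (446,293) in the scene crop, the same as before the press. The robot is clear, and the spare bail is unchanged at about (143,192).

```bash
python3 -c "
from h import *
arm.sign_off()"
```

```text
the job is handed in; nothing more can be done
```

The bail on the lidded canister is over the lid and home against its front stop. I handed the job in at about 12 s, with the gripper clear and touching nothing.

**How it went:** I gripped the sleeve to start the swing. By about upright the closed grip was resisting the sleeve's rotation, tilting the tool about 6° and making it lag. I opened the fingers to about 21 mm as a loose cage and pushed with the rear finger past the dead point to the stop. The tilt reached about 7° and stayed at 6–7° to the end, with no harm that I could see.

**Last checks:**
- **Position after release:** the bar triangulated to 2.59 rad. Its pixels were within about 2 px of where 2.62 rad should appear, so the small difference is within calibration error.
- **Press test:** pressing down with shut fingers met firm resistance, 31 N straight up and about 33 N in all. The tip height put the sleeve at about 0.139 m, against 0.140 m expected at home.
- **After backing off:** the bail had not moved, and the wrist force was about zero.
- **Spare canister:** its bail looks unchanged in the top view, and the image difference there was about 2 grey levels, which I took as noise.

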